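# Slide the tub's lock bar over its bumps, hand over hand

### The job

Lock the red tub: lift the aluminium lock bar on its lid over the first bump by the blue tab and slide it part of the way, set it down and let go, then take it by the green tab, lift it over the second bump, slide it on and feel for the pocket where it drops in flat. Work gently, never forcing the bar against its track. Leave the bar flat in its track and keep the things on and around the tub where they are.

Things in the scene. Friction and masses are not known exactly. Their poses are not given: they have to be found in the camera images.
- tub: Red plastic storage tub with clipped-down lid, 240 x 430 x 120 mm (its x, y, z), fixed to the table. Origin: centre of its underside; z up. A steel track with the lock bar runs along its y axis on the middle of the lid. Unlocked: the bar stands towards -y. Locked: towards +y.
- track (a point): Middle of the track's floor, 124 mm above the tub's origin, axes as the tub's. Guide walls 18 mm high above the floor, 24 mm apart inside, 4 mm thick. The locked end wall (y = +201 mm) halts the bar's origin at y = +73 mm, mostly too far for the pocket. Track and walls are rigid: pressing the bar on them with over 90 N is forcing it.
- first_bump (a point): Top centre of the yellow bump across the track floor at y = +32 mm of the tub: 8 mm high, 8 mm long (y), upright faces. It blocks the foot under the blue tab at the start. Raise that foot more than 8 mm to pass.
- pocket (a point): Usual place of the pocket for the green tab's foot: floor centre of the gap, 18 mm long in y, between the second bump (8 mm long, on its -y side) and a last ridge (6 mm long), both 8 mm high, upright faces. They sit on one yellow strip, hidden under the bar, set anew up to 8 mm either way along y from y = -19 mm of the tub: not measured, to be felt for. Lowered onto a bump, the foot stops 8 mm high.
- parked_cover (a point): Middle of the open edge, on the roof's top, of the clear cover over the track from y = -130 to -213 mm of the tub. 46 mm wide outside, 40 inside; roof underside 72 mm, top 75 mm above the track floor; open only towards the tub's middle. The green tab starts under it, out of reach.
- locked_cover (a point): The same for the like cover from y = +115 to +207 mm. The blue tab ends under it, out of reach, so neither tab alone can take the bar all the way. A bar lifted more than 16 mm strikes the roof with the tab that is under or entering a cover.
- lock_bar: Loose aluminium bar, 0.15 to 0.31 kg, 256 mm long (y), 18 wide (x), lying 12 to 22 mm above the track floor on two feet at y = +80 and -80 mm (12 mm long, 18 wide, 12 high). Origin: middle of the bar, level with the feet's undersides; axes as the tub's. Starts at y = -68 to -60 mm of the tub. Locked: flat, green foot dropped in the pocket with 6 mm of play: origin at y = +58 to +64 mm at the strip's usual setting, up to 8 mm either way.
- blue_tab (a point): Centre of the blue tab of the lock bar, at y = +80 mm, 39 mm above the feet's undersides. Upright fin 30 mm long along the bar (y), 10 mm thick across it (x), standing 22 to 56 mm above the feet's undersides: pinch it across the track (tub's x). With the bar's origin at y = -10 to +15 mm of the tub both tabs are clear of the covers and the bar lies flat between the bumps.
- green_tab (a point): Centre of the green tab of the lock bar, at y = -80 mm, 39 mm above the feet's undersides. Upright fin 30 mm wide across the bar (x), 10 mm thick along it (y), standing 22 to 56 mm above the feet's undersides: pinch it along the track (tub's y). Held by one tab the bar may stay level or sag at its far end; both are fine.
- shaker: Small glass shaker with a steel twist cap, 38 mm across, 85 mm high, loose on the tub's lid near a far corner at the -y end. Origin: centre of its underside. Leave alone.
- silicone_lid: Green silicone lid, 68 mm across, 13 mm high with its knob, loose on the near side of the tub's lid. Origin: centre of its underside. Leave alone.
- bowl0: Bamboo bowl, 124 mm across, 55 mm high, loose on the table. Origin: centre of its underside. Leave alone.
- bowl1: Bamboo bowl like bowl0. Leave alone.
- bowl2: Bamboo bowl like bowl0. Leave alone.
- popper: Chrome popper, 132 mm across, 120 mm high with its knob, loose on the table. Origin: centre of its underside. Leave alone.

How it is judged:
By the outcome, as a careful person would: the job done as asked, in the order asked, and still so for the second after the job is handed in, with the robot touching nothing.
It also fails if it takes over 64 s, if anything falls off the work surface, if the arm or the gripper's body presses on something with over 40 N, if the wrist force passes 120 N, or if a joint passes its speed limit or range.

### The arm

A 6-joint arm with a two-finger parallel gripper is mounted at the origin on the work surface. World frame = base frame: x ahead of the robot, y to its left, z up, the work surface at z = 0. Lengths are in m, angles in degrees, forces in N, time in s.
With the tool pointing down it reaches from about 0.4 to 0.825 m from the base axis. Payload 7 kg.
Tool frame: the origin (TCP) lies at the very end of the fingers, on their centre line; the grasp point (between the pads) lies 19 mm behind it; x points along the fingers, y is the direction in which the jaws open and shut, and the axes are right-handed (so a half turn about x gives the same grasp; the last joint's range is limited). The gripper opens to 88 mm and grips with 3 to 60 N. Pads are 19 mm wide; open, the fingers measure 130 mm over their backs; the gripper's body (78 mm by 193 mm) begins 47 mm behind the grasp point.
Start: joints at [92.424, 20.546, 0.682, 0, -70.136, -16.507], TCP at [0.164, 0.655, 0.227] pointing down, gripper open.
Joint ranges: [-176.03, 176.03], [-82.01, 121.73], [-58.28, 71.71], [-173.87, 95.51], [-174.79, -0.11], [-173.66, 173.66]. Speed limits (degrees/s): [136.94, 136.94, 172.46, 180, 180, 180].

### API

Orientations are given as [roll, pitch, yaw] about the fixed x, y, z axes, in that order (R = Rz(yaw) Ry(pitch) Rx(roll)).
In Python, from plant import monitor, eyes, ticket gives the robot as it stands. The module is installed in compiled form; this text tells all that it offers.
- The arm moves only by the shell command python3 -m crank 'ROWS'. ROWS is JSON, a list of rows, each an object with "linear": the shift along the world's x, y, z in units of 60 mm (1.0 is 60 mm), a list of three; "rot": the turn, a rotation vector about the world's x, y, z in units of 5 degrees (1.0 is 5 degrees), a list of three; "hand": the opening, from 0 (shut) to 1 (fully open). In form: [{"linear": [tx, ty, tz], "rot": [ax, ay, az], "hand": hand}, ...]. A call has 1 to 20 rows; each row shifts and turns the pose as measured when the row begins; what a row does not reach is not made up. A row lasts 1/8 s, in which the tool goes at most 62.5 mm and 10.7 degrees, less where a joint would pass 70% of its speed; a pose out of reach is approached as far as the arm can. A call is refused whole if a number of a shift passes 1 or a number of a turn 1, either way. A call with a gripper value outside its range is refused whole. The fingers move at their own pace and stop on an object; the grip force is fixed at half the most. Time passes only in rows, so rows that do not move let the fingers close. It gives the time, the measured TCP pose, the force and the opening at its end, in the units of the state.
- monitor.get_obs(): the state, without advancing time (a new reading comes with each control period).
- eyes.snapshot(name): name is "side" or "top" or "wrist"; returns a dict with "image" (480x640x3 uint8, red, green, blue), "depth" (480x640 float32, m along the optical axis (not along the pixel's ray), 0 where there is no reading), "K" (3x3 intrinsics, pixels), "camera_from_world" (4x4, takes a point from world to camera coordinates); the wrist camera has in their place "hand_eye" (4x4, takes a point from camera to tool coordinates, whose origin is the TCP and whose axes are the tool frame's). Camera axes: x right, y up, looking along -z (the intrinsics and any distortion apply to the point x, -y, -z); pixel columns grow to the right and rows downward; lengths in m; the calibration is good to about 2 mm. The wrist camera is an equidistant fisheye: a pixel r from the principal point sees the ray r / f radians off the axis. A picture is of the moment at which its call begins: read the wrist's pose just before it.
- ticket.close_job(): hands the job in, once; it reports no verdict.
The state is a dict: "clock": time; "joint_pos": joint angles; "qvel": joint speeds; "tau": joint torques, N m; "tool_pos": TCP position; "orientation": TCP orientation; "force": force on the tool from outside, world axes, zero at the start; "moment": the same for the moment, N m; "opening": finger opening in m.
Only numpy, scipy, OpenCV 4.12 (cv2) and the standard library are available. Lean on these libraries where they do the work, as an engineer would, in place of code of your own. Each camera call takes 0.05 s, during which the arm holds its last target.

## Working session

There is one attempt and no reset: what is moved stays moved. The work goes in short steps, Python scripts to look and compute and a shell command to move; the robot and the scene stay as the last step left them, time stands still between calls to the robot, and variables do not carry over. Pictures are saved under pics/ and viewed, and the job is handed in when it is done.

```bash
mkdir -p pics; python3 - <<'E'
from plant import monitor, eyes
import cv2,numpy as np,pickle
print(monitor.get_obs())
for n in ["top","side","wrist"]:
    s=eyes.snapshot(n); cv2.imwrite(f"pics/{n}0.png",s["image"][:,:,::-1]); pickle.dump(s,open(f"{n}0.pkl","wb"))
    print(n,s["K"].tolist(),{k:np.round(v,4).tolist() for k,v in s.items() if k not in("image","depth","K")})
E
```

```text
{'clock': 0.0, 'joint_pos': array([ 9.24236652e+01,  2.05917014e+01,  6.33759831e-01, -2.02486364e-02,
       -7.01348640e+01, -1.65087098e+01]), 'qvel': array([ 0.06082627,  0.08149487,  0.03875133,  0.00801611,  0.01576886,
       -0.0079287 ]), 'tau': array([-2.25912394e-03, -5.82713306e+01,  2.93063807e+01,  6.99730530e+00,
        7.10398905e-03, -1.50167266e-04]), 'tool_pos': array([0.16415465, 0.65423575, 0.22561916]), 'orientation': array([ 94.91931325,  89.90526182, -99.17262737]), 'force': array([-0.72085494,  0.22430481,  0.11459216]), 'moment': array([ 0.0503276 ,  0.02396189, -0.00956115]), 'opening': 0.08763329387334112}
top [[599.216379363091, 0.0, 325.1489265971435], [0.0, 599.216379363091, 252.87677764649922], [0.0, 0.0, 1.0]] {'camera_from_world': [[0.0351, -0.9994, 0.0019, -0.0316], [0.974, 0.0346, 0.2237, -0.5737], [-0.2236, -0.006, 0.9747, -1.7888], [0.0, 0.0, 0.0, 1.0]]}
side [[602.9623031044092, 0.0, 314.76785728079483], [0.0, 602.9623031044092, 241.0787856630323], [0.0, 0.0, 1.0]] {'camera_from_world': [[0.963, -0.2691, 0.0141, -0.5251], [0.1331, 0.5202, 0.8436, -0.1873], [-0.2344, -0.8105, 0.5368, -1.4431], [0.0, 0.0, 0.0, 1.0]]}
wrist [[371.64829954431775, 0.0, 319.8868037965994], [0.0, 371.64829954431775, 241.0923165947105], [0.0, 0.0, 1.0]] {'hand_eye': [[0.0002, 0.3, -0.9539, -0.1577], [1.0, -0.0001, 0.0002, -0.0004], [-0.0, -0.9539, -0.3, -0.0805], [0.0, 0.0, 0.0, 1.0]]}
```

View pics/top0.png

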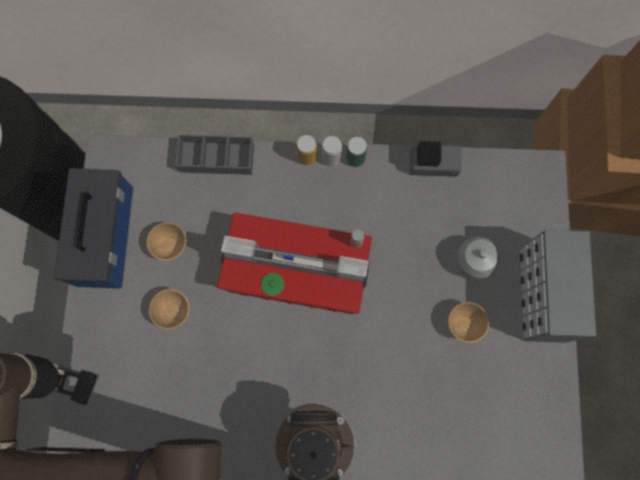

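View pics/side0.png

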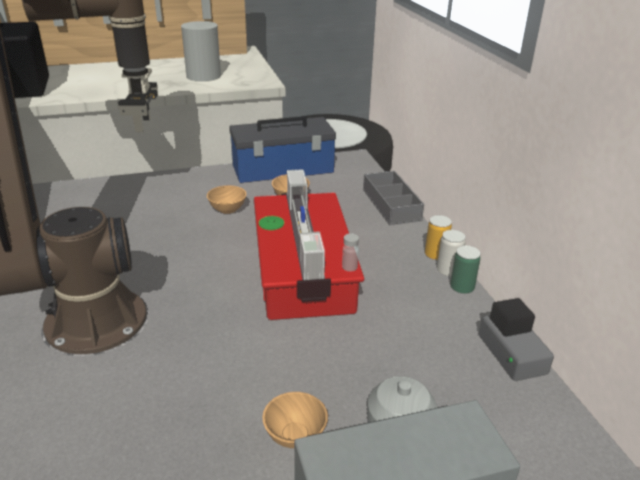

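View pics/wrist0.png

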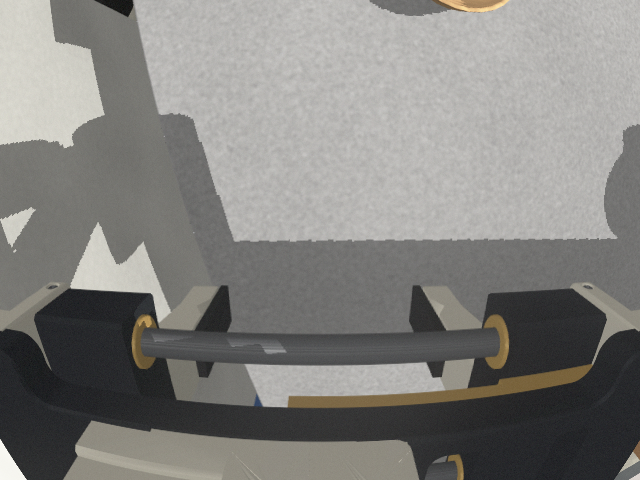

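Top view: the tub is at about (295,263) and tilted slightly. The covers are at (239,247) and (352,266), the blue tab at (288,257), the shaker at (357,238) and the silicone lid at (272,284). Next I measure the tub frame and the tabs.

```bash
cat > h.py <<'E'
import numpy as np,cv2,pickle
def cast(s,u,v,z):
    K=s["K"];T=s["camera_from_world"];R=T[:3,:3];c=-R.T@T[:3,3]
    d=R.T@np.array([(u-K[0,2])/K[0,0],-(v-K[1,2])/K[1,1],-1.])
    return c+d*(z-c[2])/d[2]
def proj(s,p):
    K=s["K"];T=s["camera_from_world"];q=T[:3,:3]@np.asarray(p)+T[:3,3]
    return K[0,0]*q[0]/-q[2]+K[0,2], -K[1,1]*q[1]/-q[2]+K[1,2]
def pts(s):  # world points from depth
    K=s["K"];T=s["camera_from_world"];D=s["depth"];v,u=np.mgrid[:480,:640]
    P=np.stack([(u-K[0,2])/K[0,0]*D,-(v-K[1,2])/K[1,1]*D,-D],-1)
    return (P-T[:3,3])@T[:3,:3]
E
python3 - <<'E'
from h import *
s=pickle.load(open("top0.pkl","rb"));im=s["image"];P=pts(s)
hsv=cv2.cvtColor(im,cv2.COLOR_RGB2HSV)
red=((hsv[...,0]<8)|(hsv[...,0]>172))&(hsv[...,1]>150)&(hsv[...,2]>60)
m=red&(abs(P[...,2]-.12)<.012)
print("lid z",np.median(P[...,2][m]),m.sum())
q=P[m][:,:2]
r=cv2.minAreaRect((q*1000).astype(np.float32));print(r)
c=cv2.findContours(red.astype(np.uint8),cv2.RETR_EXTERNAL,cv2.CHAIN_APPROX_NONE)[0]
c=max(c,key=cv2.contourArea);w=np.array([cast(s,u,v,.12)[:2] for u,v in c[:,0]])*1000
print("ray",cv2.minAreaRect(w.astype(np.float32)))
for n in("top","side"):
    s=pickle.load(open(n+"0.pkl","rb"));im=s["image"];P=pts(s)
    hsv=cv2.cvtColor(im,cv2.COLOR_RGB2HSV)
    b=(abs(hsv[...,0].astype(int)-115)<14)&(hsv[...,1]>130)&(P[...,0]>.35)&(P[...,1]<.25)&(P[...,2]>.1)
    v,u=np.nonzero(b);print(n,"blue",b.sum(),u.mean(),v.mean(),u.min(),u.max(),v.min(),v.max(),np.median(P[b],0), cast(s,u.mean(),v.mean(),.17))
    x0,y0,x1,y1=(205,200,385,320) if n=="top" else (235,150,375,330)
    cv2.imwrite(f"pics/{n}0c.png",cv2.resize(im[y0:y1,x0:x1,::-1],None,fx=4 if n=="top" else 3.3,fy=4 if n=="top" else 3.3,interpolation=cv2.INTER_CUBIC))
E
```

```text
lid z 0.1204586906659112 7289
((531.8572387695312, 79.24922180175781), (425.847900390625, 237.10293579101562), 81.75161743164062)
ray ((459.0330505371094, 89.22200012207031), (424.2764587402344, 96.47175598144531), 81.67240905761719)
top blue 14 287.5 256.5 284 291 255 258 [0.5336122  0.09647945 0.17889418] [0.53566348 0.097065   0.17      ]
side blue 29 302.2758620689655 213.0 301 303 207 220 [0.53300568 0.08006922 0.17422462] [0.53362702 0.08625834 0.17      ]
```

View pics/top0c.png

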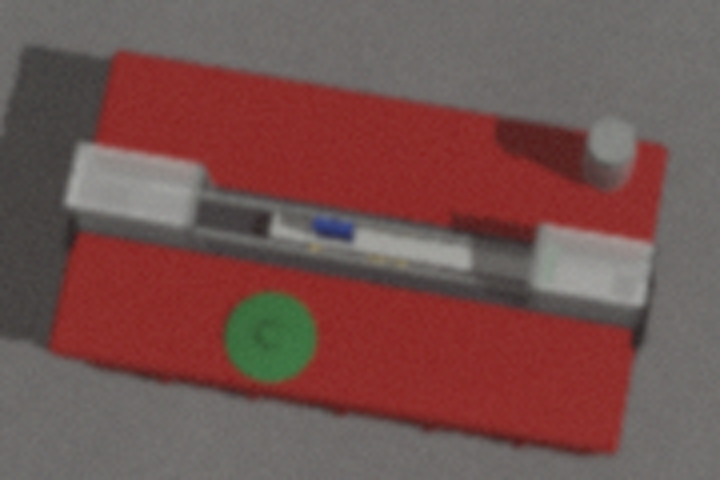

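View pics/side0c.png

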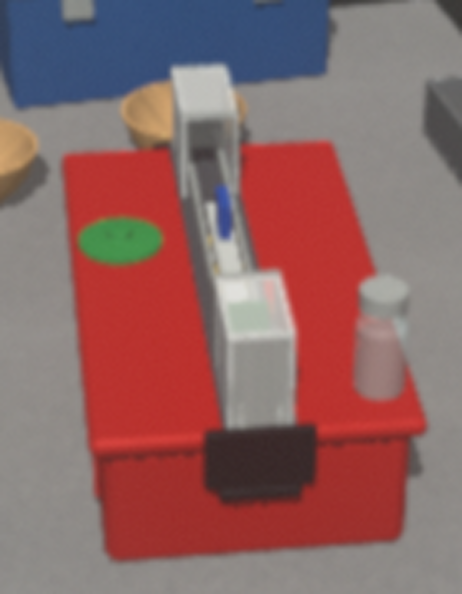

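Tub: centre ≈ (0.532, 0.079), yaw ≈ -8.3°, lid z 0.120 and footprint 237×426 mm (both match). The blue tab sits at tub y ≈ +16. Next: the tool axes and the approach move.

```bash
cat >> h.py <<'E'
from scipy.spatial.transform import Rotation as Ro
YAW=-8.28; C=np.array([.532,.0792,0.])
RT=Ro.from_euler('z',YAW,degrees=True).as_matrix()
def t2w(p): return C+RT@np.asarray(p,float)
def w2t(p): return RT.T@(np.asarray(p)-C)
def st(yawy=None):
    from plant import monitor
    o=monitor.get_obs();R=Ro.from_euler('xyz',o["orientation"],degrees=True)
    M=R.as_matrix();print("t",round(o["clock"],2),"tcp tub mm",np.round(w2t(o["tool_pos"])*1000,1),"x",np.round(M[:,0],3),"y ang rel tub",round(np.degrees(np.arctan2(M[1,1],M[0,1]))-YAW,2),"F tub",np.round(RT.T@o["force"],1),"M",np.round(o["moment"],2),"open",round(o["opening"]*1000,1),"q6",np.round(o["joint_pos"],1))
    return o,M
E
python3 - <<'E'
from h import *
o,M=st();print(M)
print("blue", t2w([0,.016,.18]), t2w([0,.016,.25])-o["tool_pos"])
E
```

```text
t 0.15 tcp tub mm [-446.8  516.2  225.8] x [-0.    -0.001 -1.   ] y ang rel tub -95.81 F tub [ 1.1  0.7 -0. ] M [-0.02 -0.    0.03] open 87.5 q6 [ 92.4  20.6   0.6  -0.  -70.1 -16.5]
[[-1.55000010e-04 -2.43393342e-01 -9.69927656e-01]
 [-1.24195921e-03 -9.69926872e-01  2.43393343e-01]
 [-9.99999217e-01  1.24233655e-03 -1.51945926e-04]]
blue [0.53430417 0.09503322 0.18      ] [ 0.37011242 -0.55933467  0.02415356]
```

```bash
python3 -m crank '[{"linear":[0.36,-0.55,0.06],"rot":[0,0,-1],"hand":1},{"linear":[0.36,-0.55,0.06],"rot":[0,0,-1],"hand":1},{"linear":[0.36,-0.55,0.06],"rot":[0,0,-1],"hand":1},{"linear":[0.36,-0.55,0.06],"rot":[0,0,-1],"hand":1},{"linear":[0.36,-0.55,0.06],"rot":[0,0,-1],"hand":1},{"linear":[0.36,-0.55,0.06],"rot":[0,0,-1],"hand":1},{"linear":[0.36,-0.55,0.06],"rot":[0,0,-1],"hand":1},{"linear":[0.36,-0.55,0.06],"rot":[0,0,-1],"hand":1},{"linear":[0.36,-0.55,0.06],"rot":[0,0,-1],"hand":1},{"linear":[0.36,-0.55,0.06],"rot":[0,0,-1],"hand":1},{"linear":[0.36,-0.55,0.06],"rot":[0,0,-1],"hand":1},{"linear":[0.36,-0.55,0.06],"rot":[0,0,-1],"hand":1},{"linear":[0.36,-0.55,0.06],"rot":[0,0,-1],"hand":1},{"linear":[0.36,-0.55,0.06],"rot":[0,0,-1],"hand":1},{"linear":[0.36,-0.55,0],"rot":[0,0,-1],"hand":1},{"linear":[0.36,-0.55,0],"rot":[0,0,-1],"hand":1}]'; python3 -c "
from h import *
o,M=st();print(o['tool_pos'],o['qvel'])"
```

```text
clock: 2.15
tool_pos: [0.5155, 0.1081, 0.274]
orientation: [97.0, 89.6, -179.5]
force: [-0.2, 1.3, -0.2]
opening: 0.0875
t 2.15 tcp tub mm [-20.5  26.2 274. ] x [-0.007 -0.    -1.   ] y ang rel tub 181.82 F tub [-0.4  1.3 -0.2] M [ 0.2  -0.15  0.02] open 87.5 q6 [ 33.    5.1 -13.2  -0.2 -72.1 -39.4]
[0.51549275 0.10811162 0.27400229] [-38.42927939  10.66065094  11.96262892  -0.06497623  -1.06977133
  -2.79907448]
```

```bash
python3 -m crank '[{"linear":[0,0,0],"rot":[0,0,0],"hand":1},{"linear":[0,0,0],"rot":[0,0,0],"hand":1}]'; python3 - <<'E'
from h import *
from plant import eyes
o,M=st()
s=eyes.snapshot("wrist");pickle.dump((s,o["tool_pos"],M),open("w1.pkl","wb"))
cv2.imwrite("pics/w1.png",s["image"][:,:,::-1])
E
```

```text
clock: 2.4
tool_pos: [0.516, 0.106, 0.2733]
orientation: [101.8, 89.5, -175.0]
force: [0.4, -0.0, 0.1]
opening: 0.0878
t 2.4 tcp tub mm [-19.7  24.2 273.3] x [-0.008 -0.001 -1.   ] y ang rel tub 181.57 F tub [0.4 0.  0.1] M [ 0.11 -0.08 -0.01] open 87.8 q6 [ 32.8   5.2 -13.2  -0.2 -72.1 -39.4]
```

View pics/w1.png

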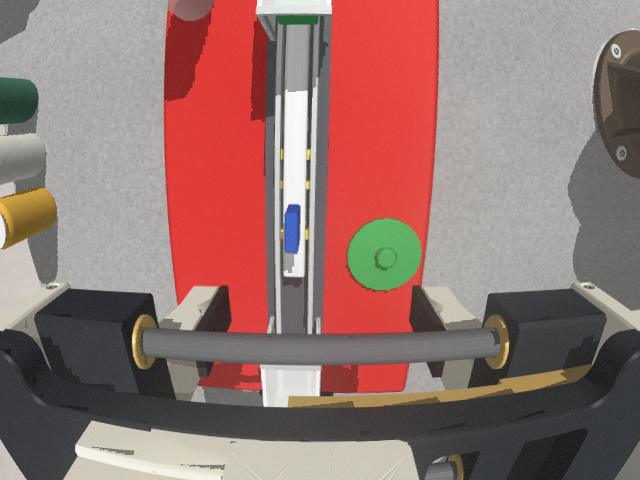

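The wrist view shows the blue tab at (293,229), the first bump's yellow edges at row 234, two more yellow dabs at rows 154 and 184 (second bump and ridge), and the green tab under the far cover at (297,20). I cast rays onto their known heights.

```bash
cat >> h.py <<'E'
def wcast(w,u,v,z):
    s,tp,M=w;K=s["K"];H=s["hand_eye"]
    d=np.array([u-K[0,2],v-K[1,2]])/K[0,0];r=np.hypot(*d)
    k=np.sin(r)/r if r>0 else 1.
    ray=np.array([d[0]*k,-d[1]*k,-np.cos(r)])
    c=M@H[:3,3]+tp;q=M@(H[:3,:3]@ray)
    return c+q*(z-c[2])/q[2]
def masks(w,f=None):
    h=cv2.cvtColor(w[0]["image"],cv2.COLOR_RGB2HSV).astype(int);H,S,V=h[...,0],h[...,1],h[...,2]
    b=(abs(H-115)<15)&(S>110)&(V>60)
    y=(H>18)&(H<34)&(S>110)&(V>90)
    g=(abs(H-65)<20)&(S>110)&(V>40)
    r=((H<6)|(H>174))&(S>150)
    return b,y,g,r
def comps(m,a=6):
    n,l,stt,c=cv2.connectedComponentsWithStats(m.astype(np.uint8))
    return [(stt[i],c[i]) for i in range(1,n) if stt[i,4]>=a]
E
python3 - <<'E'
from h import *
w=pickle.load(open("w1.pkl","rb"));b,y,g,r=masks(w)
b[:, :250]=0;b[:,340:]=0
tt=lambda u,v,z:np.round(w2t(wcast(w,u,v,z))*1000,1)
for s,c in comps(b): print("blue",s,c)
for s,c in comps(y,4):
    if 265<c[0]<330 and c[1]<300: print("y",s,tt(c[0],c[1],.132),tt(c[0],s[1]-.5,.132)[1],tt(c[0],s[1]+s[3]-.5,.132)[1])
# lid side edges at rows
for row in(60,120,160,200,240):
    u=np.nonzero(r[row])[0]; u=u[(u>120)&(u<460)]
    a,bb=tt(u.min()-.5,row,.12),tt(u.max()+.5,row,.12);print("lid",a,bb,(a+bb)/2)
E
```

```text
blue [285 205  15  48 640] [291.6640625 228.365625 ]
y [281 149   2  10  20] [ 10.6 -35.8 132. ] -39.8 -31.7
y [307 149   3  11  32] [-10.7 -35.6 132. ] -40.2 -31.3
y [281 180   2   9  16] [ 10.3 -10.9 132. ] -14.6 -7.2
y [306 180   4   9  24] [-10.7 -11.1 132. ] -15.0 -7.6
y [281 228   2  11  22] [ 10.2  30.6 132. ] 25.8 35.4
y [306 228   3  12  34] [-11.2  30.5 132. ] 25.3 35.8
lid [ 116.3 -119.9  120. ] [-117.8 -122.6  120. ] [  -0.75 -121.25  120.  ]
lid [116.4 -66.1 120. ] [-117.9  -69.7  120. ] [ -0.75 -67.9  120.  ]
lid [116.2 -30.7 120. ] [-118.3  -34.9  120. ] [ -1.05 -32.8  120.  ]
lid [116.2   5.4 120. ] [-118.6    0.5  120. ] [ -1.2    2.95 120.  ]
lid [116.4  43.  120. ] [-117.7   37.3  120. ] [ -0.65  40.15 120.  ]
```

```bash
sed -i 's/^RT=.*/&\nC=C+RT@np.array([-.0004,-.0014,0])/' h.py; python3 - <<'E'
from h import *
w=pickle.load(open("w1.pkl","rb"));s,tp,M=w
print("cam tub",w2t(M@s["hand_eye"][:3,3]+tp)*1000)
tt=lambda u,v,z:np.round(w2t(wcast(w,u,v,z))*1000,1)
print(cv2.imwrite("pics/w1c.png",cv2.resize(s["image"][130:290,250:340,::-1],None,fx=3.7,fy=3.7,interpolation=cv2.INTER_CUBIC)))
for v in(204.5,252.5): print(tt(292,v,.180),tt(292,v,.146))
for row in (212,220,228): 
    b=masks(w)[0];u=np.nonzero(b[row,250:340])[0]+250;print(row,tt(u.min()-.5,row,.18),tt(u.max()+.5,row,.18))
E
```

```text
cam tub [-16.33740811 -54.62967313 431.09293585]
True
[ -1.   -2.5 180. ] [  1.1   4.5 146. ]
[ -1.2  32.4 180. ] [  0.8  44.2 146. ]
212 [  3.5   2.9 180. ] [ -5.5   2.7 180. ]
220 [  4.2   8.6 180. ] [ -5.6   8.4 180. ]
228 [  4.2  14.4 180. ] [ -5.7  14.2 180. ]
```

View pics/w1c.png

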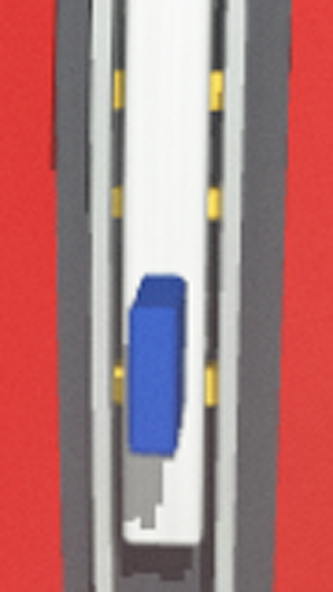

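```bash
python3 -m crank '[{"linear":[0.29,-0.18,-0.3],"rot":[0,-0.09,-0.31],"hand":0.7},{"linear":[0,0,-0.3],"rot":[0,0,0],"hand":0.7},{"linear":[0,0,-0.3],"rot":[0,0,0],"hand":0.7},{"linear":[0,0,0],"rot":[0,0,0],"hand":0.7}]'; python3 -c "
from h import *
st()"
```

```text
clock: 2.95
tool_pos: [0.5324, 0.0989, 0.2187]
orientation: [-61.2, 89.9, 21.0]
force: [0.3, 0.4, 0.1]
opening: 0.0617
t 2.95 tcp tub mm [ -2.1  20.9 218.7] x [ 0.001  0.001 -1.   ] y ang rel tub 180.44 F tub [0.3 0.4 0.1] M [ 0.1  -0.05 -0.04] open 61.7 q6 [ 31.3   8.2 -17.    0.  -64.7 -39.1]
```

```bash
python3 -m crank '[{"linear":[0.02,-0.06,-0.25],"rot":[0,0,-0.08],"hand":0.5},{"linear":[0,0,-0.25],"rot":[0,0,0],"hand":0.5},{"linear":[0,0,-0.25],"rot":[0,0,0],"hand":0.5},{"linear":[0,0,-0.25],"rot":[0,0,0],"hand":0.5},{"linear":[0,0,-0.1],"rot":[0,0,0],"hand":0.5},{"linear":[0,0,0],"rot":[0,0,0],"hand":0.5}]'; python3 -c "
from h import *
st()"
```

```text
clock: 3.7
tool_pos: [0.5336, 0.0961, 0.1493]
orientation: [-62.1, 89.8, 19.8]
force: [-0.2, -0.5, 0.6]
opening: 0.0441
t 3.7 tcp tub mm [ -0.5  18.3 149.3] x [ 0.003  0.001 -1.   ] y ang rel tub 180.14 F tub [-0.1 -0.5  0.6] M [ 0.11 -0.03  0.03] open 44.1 q6 [ 30.9  11.7 -22.5   0.  -55.7 -39.1]
```

```bash
python3 -m crank '[{"linear":[0,0,0],"rot":[0,0,0],"hand":0},{"linear":[0,0,0],"rot":[0,0,0],"hand":0},{"linear":[0,0,0],"rot":[0,0,0],"hand":0},{"linear":[0,0,0],"rot":[0,0,0],"hand":0},{"linear":[0,0,0],"rot":[0,0,0],"hand":0}]'; python3 - <<'E'
from h import *
from plant import eyes
o,M=st()
s=eyes.snapshot("wrist");pickle.dump((s,o["tool_pos"],M),open("w2.pkl","wb"))
cv2.imwrite("pics/w2.png",s["image"][:,:,::-1])
E
```

```text
clock: 4.32
tool_pos: [0.5344, 0.0964, 0.1508]
orientation: [-59.5, 89.7, 22.4]
force: [-0.0, 0.1, -0.9]
opening: 0.0097
t 4.33 tcp tub mm [  0.3  18.8 150.8] x [ 0.005  0.002 -1.   ] y ang rel tub 180.14 F tub [-0.1  0.1 -0.9] M [ 0.11  0.   -0.04] open 9.7 q6 [ 30.9  11.7 -22.4   0.1 -55.7 -39.1]
```

View pics/w2.png

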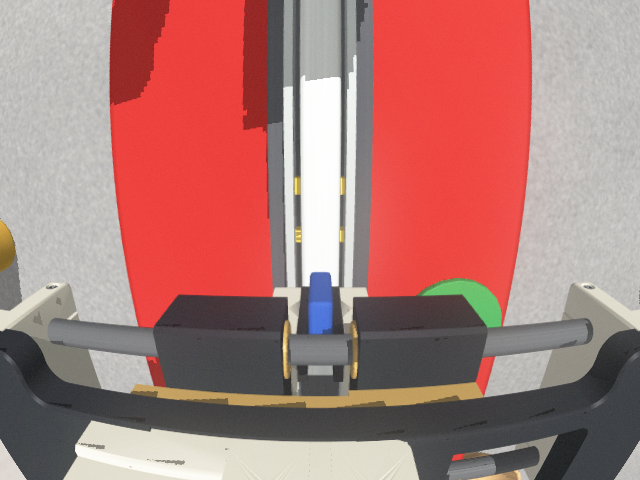

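The grip is good: opening 9.7 mm, with the tab centred at about (320,300). Lifting about 12 mm.

```bash
python3 -m crank '[{"linear":[0,0,0.1],"rot":[0,0,0],"hand":0},{"linear":[0,0,0.1],"rot":[0,0,0],"hand":0},{"linear":[0,0,0.03],"rot":[0,0,0],"hand":0},{"linear":[0,0,0],"rot":[0,0,0],"hand":0}]'; python3 -c "
from h import *
st()"
```

```text
clock: 4.88
tool_pos: [0.534, 0.0965, 0.1651]
orientation: [-52.6, 89.7, 29.3]
force: [-0.8, -0.1, -2.0]
opening: 0.0097
t 4.88 tcp tub mm [-1.000e-01  1.880e+01  1.651e+02] x [ 0.004  0.002 -1.   ] y ang rel tub 180.12 F tub [-0.7 -0.2 -2. ] M [ 0.33 -0.07  0.01] open 9.7 q6 [ 30.9  10.8 -21.3   0.  -57.6 -39.1]
```

```bash
python3 -m crank '[{"linear":[0.014,0.1,-0.03],"rot":[0,0,0],"hand":0},{"linear":[0.014,0.1,0],"rot":[0,0,0],"hand":0},{"linear":[0.014,0.1,0],"rot":[0,0,0],"hand":0},{"linear":[0,0,0],"rot":[0,0,0],"hand":0}]'; python3 -c "
from h import *
st()"
```

```text
clock: 5.38
tool_pos: [0.5365, 0.116, 0.1627]
orientation: [-51.0, 89.8, 30.8]
force: [-0.3, 1.4, -2.3]
opening: 0.0096
t 5.38 tcp tub mm [ -0.4  38.4 162.7] x [ 0.003  0.002 -1.   ] y ang rel tub 180.13 F tub [-0.4  1.3 -2.3] M [ 0.25 -0.13  0.03] open 9.6 q6 [ 32.7  11.6 -20.7   0.  -57.5 -40.8]
```

```bash
python3 -m crank '[{"linear":[0.015,0.1,0],"rot":[0,0,0],"hand":0},{"linear":[0.015,0.1,0],"rot":[0,0,0],"hand":0},{"linear":[0.015,0.1,0],"rot":[0,0,0],"hand":0},{"linear":[0.015,0.1,0],"rot":[0,0,0],"hand":0},{"linear":[0.015,0.1,0],"rot":[0,0,0],"hand":0},{"linear":[0.015,0.1,0],"rot":[0,0,0],"hand":0},{"linear":[0,0,0],"rot":[0,0,0],"hand":0}]'; python3 -c "
from h import *
st()"
```

```text
clock: 6.25
tool_pos: [0.5423, 0.1548, 0.1626]
orientation: [-51.0, 89.8, 30.9]
force: [-0.1, -0.8, -3.1]
opening: 0.01
t 6.25 tcp tub mm [ -0.3  77.7 162.6] x [ 0.003  0.002 -1.   ] y ang rel tub 180.15 F tub [ 0.  -0.8 -3.1] M [ 0.28 -0.07 -0.  ] open 10.0 q6 [ 35.8  13.  -18.9   0.  -57.9 -44. ]
```

```bash
python3 -m crank '[{"linear":[0.015,0.1,0],"rot":[0,0,0],"hand":0},{"linear":[0,0,-0.08],"rot":[0,0,0],"hand":0},{"linear":[0,0,-0.06],"rot":[0,0,0],"hand":0},{"linear":[0,0,-0.03],"rot":[0,0,0],"hand":0},{"linear":[0,0,0],"rot":[0,0,0],"hand":0}]'; python3 -c "
from h import *
st()"
```

```text
clock: 6.88
tool_pos: [0.543, 0.1607, 0.1513]
orientation: [-50.6, 89.8, 31.2]
force: [0.9, 0.3, -2.9]
opening: 0.0099
t 6.88 tcp tub mm [ -0.5  83.7 151.3] x [ 0.003  0.002 -1.   ] y ang rel tub 180.12 F tub [ 0.8  0.4 -2.9] M [ 0.28 -0.09  0.01] open 9.9 q6 [ 36.3  13.8 -19.4   0.  -56.6 -44.5]
```

```bash
python3 -m crank '[{"linear":[0,0,-0.02],"rot":[0,0,0],"hand":0},{"linear":[0,0,-0.01],"rot":[0,0,0],"hand":0}]'; python3 -c "
from h import *
st()"; python3 -m crank '[{"linear":[0,0,-0.01],"rot":[0,0,0],"hand":0},{"linear":[0,0,0],"rot":[0,0,0],"hand":0}]'; python3 -c "
from h import *
st()"
```

```text
clock: 7.12
tool_pos: [0.5432, 0.1607, 0.1507]
orientation: [-55.8, 89.8, 26.1]
force: [-2.8, 1.1, 4.6]
opening: 0.0099
t 7.12 tcp tub mm [ -0.2  83.7 150.7] x [ 0.004  0.002 -1.   ] y ang rel tub 180.14 F tub [-2.9  0.7  4.6] M [ 0.39  1.46 -0.04] open 9.9 q6 [ 36.3  13.8 -19.4   0.  -56.5 -44.5]
clock: 7.38
tool_pos: [0.5432, 0.1607, 0.1507]
orientation: [-55.3, 89.7, 26.5]
force: [-0.7, 0.3, -1.3]
opening: 0.0099
t 7.38 tcp tub mm [ -0.3  83.7 150.7] x [ 0.004  0.002 -1.   ] y ang rel tub 180.15 F tub [-0.7  0.2 -1.3] M [ 0.11  0.24 -0.  ] open 9.9 q6 [ 36.3  13.8 -19.5   0.1 -56.5 -44.5]
```

```bash
python3 -m crank '[{"linear":[0,0,0],"rot":[0,0,0],"hand":0.5},{"linear":[0,0,0],"rot":[0,0,0],"hand":0.5},{"linear":[0,0,0],"rot":[0,0,0],"hand":0.5},{"linear":[0,0,0.3],"rot":[0,0,0],"hand":0.5},{"linear":[0,0,0.4],"rot":[0,0,0],"hand":0.5},{"linear":[0,0,0.4],"rot":[0,0,0],"hand":0.5},{"linear":[0,0,0.4],"rot":[0,0,0],"hand":0.5},{"linear":[0,0,0],"rot":[0,0,0],"hand":0.5}]'; python3 - <<'E'
from h import *
from plant import eyes
o,M=st()
s=eyes.snapshot("wrist");pickle.dump((s,o["tool_pos"],M),open("w3.pkl","wb"))
cv2.imwrite("pics/w3.png",s["image"][:,:,::-1])
E
```

```text
clock: 8.38
tool_pos: [0.5439, 0.1604, 0.2427]
orientation: [-68.2, 89.7, 13.7]
force: [-0.8, -0.4, -1.1]
opening: 0.0437
t 8.38 tcp tub mm [  0.5  83.5 242.7] x [ 0.005  0.001 -1.   ] y ang rel tub 180.15 F tub [-0.7 -0.6 -1.1] M [ 0.16 -0.08  0.04] open 43.7 q6 [ 36.3   9.7 -12.1   0.1 -68.  -44.4]
```

View pics/w3.png

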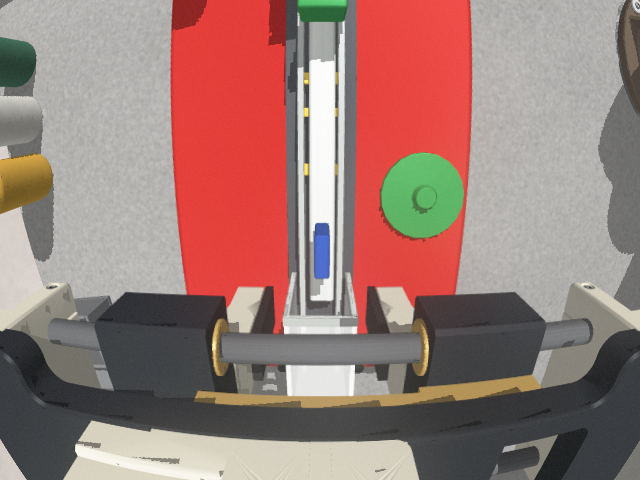

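The bar is released and straight: blue tab at (321,250), green tab at (322,8), yellow dabs at rows 78, 112 and 169. I now measure the tabs and turn towards the green one.

```bash
python3 - <<'E'
from h import *
w=pickle.load(open("w3.pkl","rb"));b,y,g,r=masks(w)
tt=lambda u,v,z:np.round(w2t(wcast(w,u,v,z))*1000,1)
for s,c in comps(y,4):
    if 290<c[0]<350 and c[1]<300: print("y",s,tt(c[0],c[1],.132))
for s,c in comps(b,50):
    if 280<c[0]<350 and c[1]<300: print("blue",s,tt(c[0],s[1]-.5,.180),tt(c[0],s[1]-.5,.146),tt(c[0],s[1]+s[3]-.5,.18))
for s,c in comps(g,50): print("g",s,tt(s[0]-.5,10,.18),tt(s[0]+s[2]-.5,10,.18),tt(c[0],s[1]+s[3]-.5,.18))
# green tab rows
print(w[0]["image"][0:24:2,322])
# shaker from depth top view
s=pickle.load(open("top0.pkl","rb"));P=pts(s);m=(P[...,2]>.195)&(P[...,2]<.215);q=(P[m]-C)@RT*1000
q=q[(q[:,0]>40)&(q[:,0]<130)&(abs(q[:,1])<220)];print("shaker",q.mean(0),q.min(0),q.max(0))
E
```

```text
y [304  72   5  13  62] [ 10.1 -33.4 132. ]
y [336  72   2  13  24] [-11.3 -33.5 132. ]
y [304 108   5   9  44] [ 10.2  -8.8 132. ]
y [335 108   3   9  18] [-11.4  -9.1 132. ]
y [304 163   5  13  60] [ 10.2  32.4 132. ]
y [336 164   1  11  11] [-11.4  32.5 132. ]
blue [315 223  14  55 763] [ -1.   60.1 180. ] [ -1.1  68.9 146. ] [ -1.1  96.5 180. ]
g [ 297    0   50   22 1014] [ 14.  -69.7 180. ] [-15.2 -69.8 180. ] [ -0.8 -62.1 180. ]
g [ 381  153   82   84 5245] [-35.4 -70.9 180. ] [-87.2 -77.  180. ] [-64.7  68.7 180. ]
[[ 97 202 121]
 [ 93 199 115]
 [ 86 187 107]
 [ 59 132  73]
 [ 44 103  57]
 [ 43 100  56]
 [ 45 101  56]
 [ 47 102  58]
 [ 46 103  57]
 [ 41  98  54]
 [ 43  99  56]
 [165 169 164]]
shaker [  93.19253217 -170.13124614  204.66451715] [  76.35656876 -186.10359331  196.12529504] [ 111.81998724 -153.60272164  214.09170097]
```

```bash
python3 -m crank '[{"linear":[-0.022,-0.15,0],"rot":[0,0,-1],"hand":0.5},{"linear":[-0.022,-0.15,0],"rot":[0,0,-1],"hand":0.5},{"linear":[-0.022,-0.15,0],"rot":[0,0,-1],"hand":0.5},{"linear":[-0.022,-0.15,0],"rot":[0,0,-1],"hand":0.5},{"linear":[-0.022,-0.15,0],"rot":[0,0,-1],"hand":0.5},{"linear":[-0.022,-0.15,0],"rot":[0,0,-1],"hand":0.5},{"linear":[-0.022,-0.15,0],"rot":[0,0,-1],"hand":0.5},{"linear":[-0.022,-0.15,0],"rot":[0,0,-1],"hand":0.5},{"linear":[-0.022,-0.15,0],"rot":[0,0,-1],"hand":0.5},{"linear":[-0.022,-0.15,0],"rot":[0,0,-1],"hand":0.5},{"linear":[-0.022,-0.15,0],"rot":[0,0,-1],"hand":0.5},{"linear":[-0.022,-0.15,0],"rot":[0,0,-1],"hand":0.5},{"linear":[-0.022,-0.15,0],"rot":[0,0,-1],"hand":0.5},{"linear":[-0.022,-0.15,0],"rot":[0,0,-1],"hand":0.5},{"linear":[-0.022,-0.15,0],"rot":[0,0,-1],"hand":0.5},{"linear":[-0.022,-0.15,0],"rot":[0,0,-1],"hand":0.5},{"linear":[-0.022,-0.15,0],"rot":[0,0,-1],"hand":0.5},{"linear":[0,0,0],"rot":[0,0,0],"hand":0.5},{"linear":[0,0,0],"rot":[0,0,0],"hand":0.5}]'; python3 - <<'E'
from h import *
from plant import eyes
o,M=st();print("to go world units",(t2w([-.0006,-.0783,.152])-o["tool_pos"])/.06)
s=eyes.snapshot("wrist");pickle.dump((s,o["tool_pos"],M),open("w4.pkl","wb"))
cv2.imwrite("pics/w4.png",s["image"][:,:,::-1])
E
```

```text
clock: 10.8
tool_pos: [0.511, -0.0002, 0.2209]
orientation: [172.4, 88.5, 166.5]
force: [-0.0, 1.1, -0.1]
opening: 0.0439
t 10.8 tcp tub mm [ -9.  -80.2 220.9] x [-0.026  0.006 -1.   ] y ang rel tub 92.31 F tub [-0.2  1.1 -0.1] M [-0.02 -0.29  0.02] open 43.9 q6 [  21.3    6.2  -18.7   -0.9  -66.3 -116.9]
to go world units [ 0.1427512   0.01156649 -1.14879093]
```

View pics/w4.png

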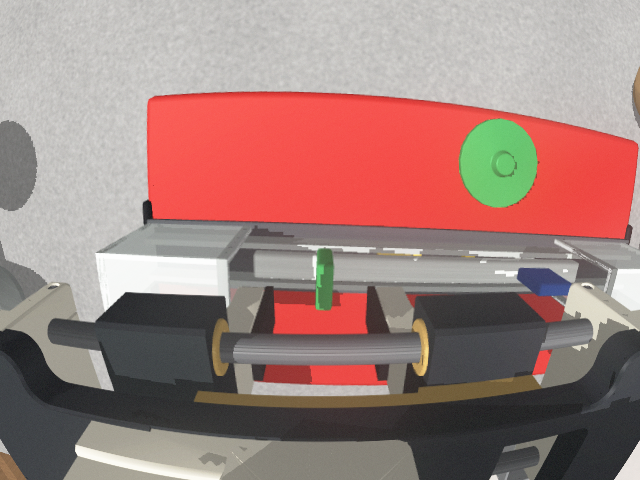

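Green tab at (324,280), well between the fingers; parked cover's edge at about x=250. I square up the tool, narrow the jaws and descend.

```bash
python3 -m crank '[{"linear":[0.14,0.01,0],"rot":[-0.07,-0.3,-0.43],"hand":0.36},{"linear":[0,0,0],"rot":[0,0,0],"hand":0.36},{"linear":[0,0,0],"rot":[0,0,0],"hand":0.36}]'; python3 - <<'E'
from h import *
o,M=st();print("to go world units",(t2w([-.0006,-.0783,.151])-o["tool_pos"])/.06)
E
```

```text
clock: 11.22
tool_pos: [0.5193, 0.0013, 0.2205]
orientation: [118.4, 90.0, 110.5]
force: [0.3, -0.2, 0.9]
opening: 0.0321
t 11.22 tcp tub mm [ -1.  -77.6 220.5] x [-0.  0. -1.] y ang rel tub 90.39 F tub [ 0.3 -0.1  0.9] M [ 0.03 -0.14  0.03] open 32.1 q6 [  21.8    6.1  -19.3   -0.   -64.7 -119.7]
to go world units [ 0.00425106 -0.01298458 -1.15806656]
```

```bash
python3 -m crank '[{"linear":[0,-0.01,-0.25],"rot":[0,0,0],"hand":0.36},{"linear":[0,0,-0.25],"rot":[0,0,0],"hand":0.36},{"linear":[0,0,-0.25],"rot":[0,0,0],"hand":0.36},{"linear":[0,0,-0.25],"rot":[0,0,0],"hand":0.36},{"linear":[0,0,-0.09],"rot":[0,0,0],"hand":0.36},{"linear":[0,0,0],"rot":[0,0,0],"hand":0.36}]'; python3 - <<'E'
from h import *
o,M=st();print("to go world units",(t2w([-.0006,-.0783,.151])-o["tool_pos"])/.06)
E
```

```text
clock: 11.98
tool_pos: [0.5177, 0.0002, 0.1485]
orientation: [-166.3, 89.8, -174.2]
force: [0.2, 0.2, -0.4]
opening: 0.0312
t 11.97 tcp tub mm [ -2.4 -78.8 148.5] x [-0.004 -0.    -1.   ] y ang rel tub 90.45 F tub [ 0.2  0.3 -0.4] M [ 0.03 -0.15  0.01] open 31.2 q6 [ 2.170e+01  9.800e+00 -2.510e+01 -1.000e-01 -5.540e+01 -1.195e+02]
to go world units [0.03129714 0.0046008  0.04159252]
```

```bash
python3 -m crank '[{"linear":[0.03,0.005,0.03],"rot":[0,-0.04,0],"hand":0.36},{"linear":[0,0,0],"rot":[0,0,0],"hand":0},{"linear":[0,0,0],"rot":[0,0,0],"hand":0},{"linear":[0,0,0],"rot":[0,0,0],"hand":0},{"linear":[0,0,0],"rot":[0,0,0],"hand":0},{"linear":[0,0,0],"rot":[0,0,0],"hand":0}]'; python3 - <<'E'
from h import *
from plant import eyes
o,M=st()
s=eyes.snapshot("wrist");pickle.dump((s,o["tool_pos"],M),open("w5.pkl","wb"))
cv2.imwrite("pics/w5.png",s["image"][:,:,::-1])
E
```

```text
clock: 12.72
tool_pos: [0.5204, 0.0008, 0.1518]
orientation: [19.1, 89.9, 11.2]
force: [0.6, 0.3, -0.4]
opening: 0.0096
t 12.72 tcp tub mm [  0.2 -77.8 151.8] x [ 0.002  0.    -1.   ] y ang rel tub 90.46 F tub [ 0.6  0.4 -0.4] M [ 0.01 -0.28  0.04] open 9.6 q6 [  21.7    9.6  -24.8    0.   -55.5 -119.6]
```

View pics/w5.png

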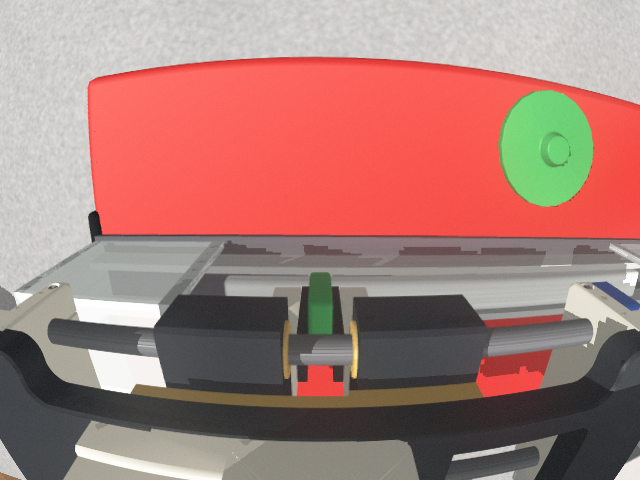

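The green tab is gripped at 9.6 mm opening, centred at (320,305), with the reference TCP z at 151.8 when flat. Lifting ~12 mm.

```bash
python3 -m crank '[{"linear":[0,0,0.1],"rot":[0,0,0],"hand":0},{"linear":[0,0,0.09],"rot":[0,0,0],"hand":0},{"linear":[0,0,0],"rot":[0,0,0],"hand":0},{"linear":[0,0,0],"rot":[0,0,0],"hand":0}]'; python3 -c "
from h import *
st()"
```

```text
clock: 13.28
tool_pos: [0.5196, 0.0006, 0.1635]
orientation: [8.5, 90.0, 0.6]
force: [0.0, -0.2, -2.8]
opening: 0.0098
t 13.28 tcp tub mm [ -0.5 -78.2 163.5] x [ 0.  0. -1.] y ang rel tub 90.45 F tub [ 0.  -0.2 -2.8] M [-0.13 -0.15  0.02] open 9.8 q6 [  21.7    8.9  -23.9    0.   -57.1 -119.6]
```

```bash
python3 -m crank '[{"linear":[0.014,0.1,0],"rot":[0,0,0],"hand":0},{"linear":[0.014,0.1,0],"rot":[0,0,0],"hand":0},{"linear":[0.014,0.1,0],"rot":[0,0,0],"hand":0},{"linear":[0.014,0.1,0],"rot":[0,0,0],"hand":0},{"linear":[0.014,0.1,0],"rot":[0,0,0],"hand":0},{"linear":[0,0,0],"rot":[0,0,0],"hand":0}]'; python3 -c "
from h import *
st()"
```

```text
clock: 14.02
tool_pos: [0.524, 0.0331, 0.163]
orientation: [-151.1, 90.0, -158.9]
force: [0.4, -0.2, -2.1]
opening: 0.0097
t 14.03 tcp tub mm [ -0.9 -45.4 163. ] x [-0. -0. -1.] y ang rel tub 90.48 F tub [ 0.4 -0.1 -2.1] M [-0.18 -0.16 -0.02] open 9.7 q6 [  25.     9.5  -23.3   -0.   -57.2 -122.8]
```

```bash
python3 -m crank '[{"linear":[0.016,0.1,0],"rot":[0,0,0],"hand":0},{"linear":[0.016,0.1,0],"rot":[0,0,0],"hand":0},{"linear":[0.016,0.1,0],"rot":[0,0,0],"hand":0},{"linear":[0.01,0.06,0],"rot":[0,0,0],"hand":0},{"linear":[0,0,0],"rot":[0,0,0],"hand":0}]'; python3 -c "
from h import *
st()"
```

```text
clock: 14.65
tool_pos: [0.5277, 0.0562, 0.163]
orientation: [-148.0, 90.0, -155.8]
force: [0.1, -0.4, -2.4]
opening: 0.01
t 14.65 tcp tub mm [ -0.6 -21.9 163. ] x [-0.001 -0.    -1.   ] y ang rel tub 90.47 F tub [ 0.2 -0.4 -2.4] M [-0.14 -0.14  0.02] open 10.0 q6 [  27.3   10.   -22.6   -0.   -57.4 -125.1]
```

Now lowering gently. If the foot hits a bump it will stop at TCP z ≈ 160 (8 mm); if it is over the pocket it goes on to ≈152.

```bash
python3 -m crank '[{"linear":[0.001,0.01,-0.05],"rot":[0,0,0],"hand":0},{"linear":[0,0,-0.03],"rot":[0,0,0],"hand":0},{"linear":[0,0,0],"rot":[0,0,0],"hand":0}]'; python3 -c "
from h import *
st()"; python3 -m crank '[{"linear":[0,0,-0.05],"rot":[0,0,0],"hand":0},{"linear":[0,0,0],"rot":[0,0,0],"hand":0}]'; python3 -c "
from h import *
st()"
```

```text
clock: 15.02
tool_pos: [0.5275, 0.0566, 0.1577]
orientation: [-149.1, 89.9, -156.9]
force: [-0.8, -0.6, -2.1]
opening: 0.0098
t 15.03 tcp tub mm [ -0.8 -21.6 157.7] x [-0.001 -0.    -1.   ] y ang rel tub 90.46 F tub [-0.7 -0.7 -2.1] M [-0.15 -0.16 -0.02] open 9.8 q6 [  27.3   10.3  -23.    -0.   -56.7 -125.1]
clock: 15.28
tool_pos: [0.5275, 0.0564, 0.1545]
orientation: [-149.4, 89.9, -157.3]
force: [0.0, -0.4, -3.0]
opening: 0.0098
t 15.28 tcp tub mm [ -0.8 -21.8 154.5] x [-0.001 -0.    -1.   ] y ang rel tub 90.45 F tub [ 0.1 -0.3 -3. ] M [-0.15 -0.17  0.03] open 9.8 q6 [  27.3   10.5  -23.3   -0.   -56.3 -125.1]
```

It is already below bump height with no contact, so the foot is in the gap. Continuing down to the floor.

```bash
python3 -m crank '[{"linear":[0,0,-0.03],"rot":[0,0,0],"hand":0},{"linear":[0,0,-0.01],"rot":[0,0,0],"hand":0}]'; python3 -c "
from h import *
st()"; python3 -m crank '[{"linear":[0,0,-0.015],"rot":[0,0,0],"hand":0},{"linear":[0,0,0],"rot":[0,0,0],"hand":0}]'; python3 -c "
from h import *
st()"
```

```text
clock: 15.52
tool_pos: [0.5276, 0.0563, 0.152]
orientation: [-144.8, 89.9, -152.6]
force: [-0.3, -0.4, -2.4]
opening: 0.01
t 15.53 tcp tub mm [ -0.7 -21.9 152. ] x [-0.001 -0.    -1.   ] y ang rel tub 90.44 F tub [-0.3 -0.5 -2.4] M [-0.22 -0.08  0.01] open 10.0 q6 [  27.3   10.6  -23.5    0.   -55.9 -125.1]
clock: 15.78
tool_pos: [0.5278, 0.0564, 0.152]
orientation: [-69.0, 90.0, -76.8]
force: [-0.3, -0.2, -1.0]
opening: 0.0097
t 15.78 tcp tub mm [ -0.4 -21.8 152. ] x [ 0. -0. -1.] y ang rel tub 90.47 F tub [-0.2 -0.3 -1. ] M [-0.05 -0.02  0.08] open 9.7 q6 [  27.3   10.6  -23.5    0.   -55.9 -125.1]
```

```bash
python3 -m crank '[{"linear":[0,0,0],"rot":[0,0,0],"hand":0.4},{"linear":[0,0,0],"rot":[0,0,0],"hand":0.4},{"linear":[0,0,0],"rot":[0,0,0],"hand":0.4},{"linear":[0,0,0.3],"rot":[0,0,0],"hand":0.4},{"linear":[0,0,0.4],"rot":[0,0,0],"hand":0.4},{"linear":[0,0,0.5],"rot":[0,0,0],"hand":0.4},{"linear":[0,0,0.5],"rot":[0,0,0],"hand":0.4},{"linear":[0,0,0.5],"rot":[0,0,0],"hand":0.4},{"linear":[0,0,0],"rot":[0,0,0],"hand":0.4},{"linear":[0,0,0],"rot":[0,0,0],"hand":0.4}]'; python3 - <<'E'
from h import *
from plant import eyes
o,M=st()
s=eyes.snapshot("wrist");pickle.dump((s,o["tool_pos"],M),open("w6.pkl","wb"))
cv2.imwrite("pics/w6.png",s["image"][:,:,::-1])
s=eyes.snapshot("side");pickle.dump(s,open("side6.pkl","wb"))
cv2.imwrite("pics/side6.png",cv2.resize(s["image"][150:330,235:375,::-1],None,fx=3.3,fy=3.3,interpolation=cv2.INTER_CUBIC))
E
```

```text
clock: 17.02
tool_pos: [0.5281, 0.0565, 0.288]
orientation: [19.6, 89.9, 11.8]
force: [-0.2, 0.5, -0.4]
opening: 0.0351
t 17.02 tcp tub mm [-2.00e-01 -2.16e+01  2.88e+02] x [ 0.001  0.    -1.   ] y ang rel tub 90.46 F tub [-0.3  0.5 -0.4] M [ 0.01 -0.17  0.06] open 35.1 q6 [  27.3    4.8  -11.8    0.   -73.3 -125.1]
```

View pics/w6.png

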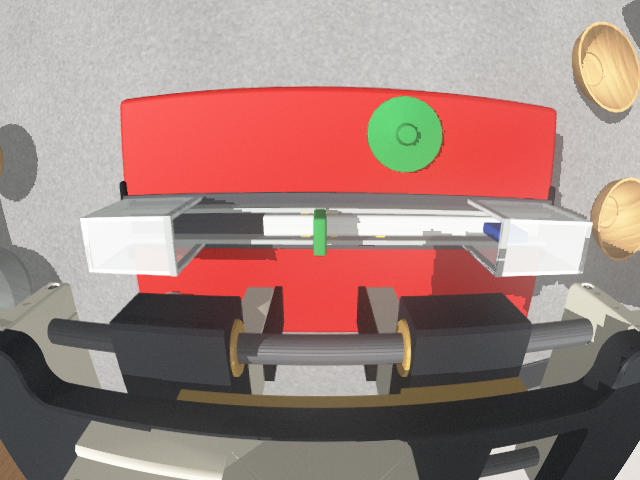

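View pics/side6.png

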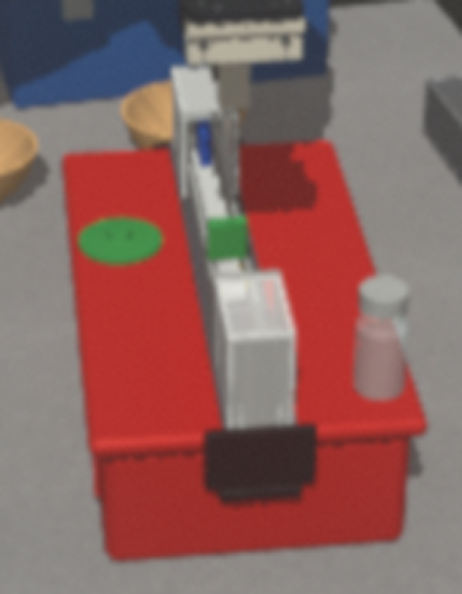

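The green tab stands at (320,232) with a yellow dab just left of it at (305,212). The blue tab is at (492,232), under the locked cover. The silicone lid and shaker have not moved. One numeric check follows.

```bash
python3 - <<'E'
from h import *
w=pickle.load(open("w6.pkl","rb"));b,y,g,r=masks(w)
tt=lambda u,v,z:np.round(w2t(wcast(w,u,v,z))*1000,1)
for s,c in comps(y,3):
    if 200<c[1]<260 and 250<c[0]<480: print("y",s,tt(s[0]-.5,c[1],.132),tt(s[0]+s[2]-.5,c[1],.132))
for s,c in comps(g,50):
    print("g",s,tt(s[0]-.5,c[1],.18),tt(s[0]+s[2]-.5,c[1],.18))
cv2.imwrite("pics/w6c.png",cv2.resize(w[0]["image"][195:265,250:450,::-1],None,fx=4,fy=4,interpolation=cv2.INTER_CUBIC))
E
```

```text
y [331 236   5   1   5] [ 11.1 -11.5 132. ] [ 11.   -7.1 132. ]
y [376 236   9   1   9] [ 10.7  28.5 132. ] [ 10.7  36.6 132. ]
g [ 367   96   75   76 4289] [-79.1  11.4 180. ] [-82.   67.1 180. ]
g [314 218  11  37 378] [ -3.2 -25.7 180. ] [ -3.2 -17.5 180. ]
```

View pics/w6c.png

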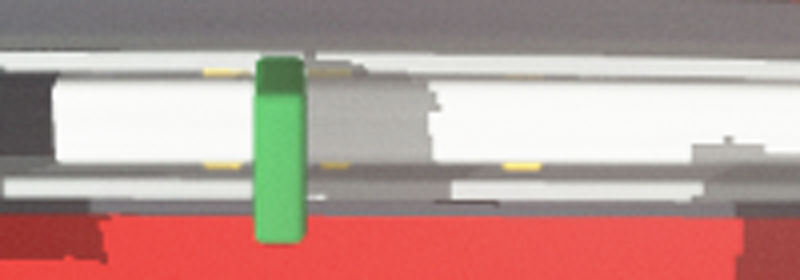

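The green foot at y ≈ -21.6 sits between the second bump (≈ -34) and the ridge (≈ -9.3), and the bar lies parallel to its track. Handing in.

```bash
python3 -c "
from plant import ticket
print(ticket.close_job())"
```

```text
the job is handed in; nothing more can be done
None
```

The red tub is locked: the bar lies flat with the green foot in its pocket, and I handed the job in at about 17 s of the 64 s allowed.

- **Blue tab:** I lifted the bar about 12–14 mm over the first bump, slid it until its origin was at y ≈ +2 mm, set it down and let go.
- **Green tab:** I lifted the bar about 12 mm over the second bump, slid it on and lowered it gently. It went past the 8 mm bump height without contact and landed at TCP z 152.0 mm, against 151.8 mm when flat.
- **Forces:** the readings I took at the end of each step stayed below about 6 N.

**Last checks after letting go:** the green tab stands at y ≈ -21.6 mm, between the second bump (≈ -34 mm) and the ridge (≈ -9 mm). That puts the bar's origin at about +58 mm. The blue tab is under the locked cover, and the shaker and silicone lid look unmoved. I did not check the bowls and popper again, but the arm stayed well clear of them.

**What was weaker:** the wrist camera also caught the strip's yellow edges beside the bar, so I chose where to lower from those and used the drop only to confirm it. I did not nudge the bar sideways to feel its play. Camera and tool readings agreed to about 1–2 mm; none of the checks failed.

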